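Tip the flat spanners out of the tubes and rack them

ROBOT

A 6-joint arm with a two-finger parallel gripper is mounted at the origin on the work surface. World frame = base frame: x ahead of the robot, y to its left, z up, the work surface at z = 0. Lengths are in m, angles in rad, forces in N, time in s.
With the tool pointing down it reaches from about 0.375 to 0.75 m from the base axis. Payload 9 kg.
Tool frame: the origin (TCP) lies midway between the tips of the shut fingers; the grasp point (between the pads) lies 19 mm behind it; z points along the fingers, y is the line along which they close (so a half turn about z gives the same grasp; the last joint's range is limited). The gripper opens to 85 mm and grips with 20 to 120 N. Pads are 22 mm wide; open, the fingers measure 114 mm over their backs; the gripper's body (76 mm by 85 mm) begins 54 mm behind the grasp point. The pads swing forward as they close: fully open they stand 13 mm farther back than shut.
Start: joints at [-1.431, 0.104, 0.097, 1.564, 0, 1.353], TCP at [0.21, -0.562, 0.231] pointing down, gripper open.
Joint ranges: [-2.99, 2.99], [-0.84, 1.86], [-1.1, 1.16], [-1.84, 2.11], [-1.51, 1.56], [-3.14, 3.14]. Speed limits (rad/s): [2.22, 2.22, 2.57, 3.14, 3.14, 3.14].

INTERFACE

Orientations are given as a rotation vector (axis times angle).
In Python, from plant import * gives the robot as it stands. The module is installed in compiled form; this text tells all that it offers.
- The arm moves only by the tool servo_tool, never from a script. Its argument "steps" is a list of rows, each a list of 7 numbers: the turn, a rotation vector about the tool's x, y, z in degrees, then the shift along the tool's x, y, z in cm, then the opening, from 0 (shut) to 1 (fully open). A call has 1 to 10 rows; each row is the pose to reach, as a shift and turn from the pose commanded when the call began, along the tool's axes at that moment; what a row does not reach only later rows make up. A row lasts 1/10 s, in which the tool goes at most 50 mm and 8.59 degrees, less where a joint would pass 70% of its speed; a pose out of reach is approached as far as the arm can. A call with a gripper value outside its range is refused whole. The fingers move at their own pace and stop on an object; "force" is the grip in N (left out, the last holds). Time passes only in rows, so rows that repeat a pose let the fingers close. It gives the time, the measured TCP pose, the force, the opening and the grip force at its end, in the units of the state.
- sense(): the state, without advancing time (a new reading comes with each control period).
- grab_frame(name): name is "scene" or "top" or "wrist"; returns a dict with "pixels" (400x640x3 uint8, red, green, blue), "fx", "fy", "cx", "cy" (pixels), "R" (3x3) and "t" (3): a world point X has camera coordinates R X + t; the wrist camera has in their place "hand_eye" (4x4, takes a point from camera to tool coordinates, whose origin is the TCP and whose axes are the flange's). Camera axes: x right, y down, z forward; pixel columns grow to the right and rows downward; lengths in m; the calibration is good to about 2 mm. A picture is of the moment at which its call begins: read the wrist's pose just before it. There is no depth.
- hand_in(): hands the job in; it is judged then, once.
The state is a dict: "time": time; "joint_positions": joint angles; "dq": joint speeds; "joint_efforts": joint torques, N m; "eef_pos": TCP position; "orientation": TCP orientation; "ft_force": force on the tool from outside, world axes, zero at the start; "moment": the same for the moment, N m; "gripper_width": opening from 0.0 (shut) to 1.0 (fully open); "grip_force": force on a finger pad.
Only numpy, scipy, OpenCV 4.12 (cv2) and the standard library are available. Lean on these libraries where they do the work, as an engineer would, in place of code of your own. Each camera call takes 0.05 s, during which the arm holds its last target. There are 200 camera calls.

TASK

Two or three flat spanners stand in the tip-out tubes, too deep to get hold of. Tip over each tube that holds one until its spanner slides out onto the bench, then lay every spanner flat in a slot of the grey rack, one to a slot, slid in jaw end first and fully home. Leave the tubes upright and the other things on the bench where they stand.

Things in the scene. Friction and masses are not known exactly. Their poses are not given: they have to be found in the camera images.
- stand0: Fixed stand of tip-out tube 0: base plate 110 x 90 x 10 mm, two grey cheeks 150 mm high, 88 mm over their outsides. Origin on the bench below the tube's pivot, z up; -x is the tipping side, roughly towards the robot, +x the rear. Pivot along y through (0, 0, 130 mm). In front of x = -15 mm the stand is only the 10 mm base, to x = -40 mm; behind, the base runs to x = 70 mm
- stand1: Fixed stand of tip-out tube 1: base plate 110 x 90 x 10 mm, two grey cheeks 150 mm high, 88 mm over their outsides. Origin on the bench below the tube's pivot, z up; -x is the tipping side, roughly towards the robot, +x the rear. Pivot along y through (0, 0, 130 mm). In front of x = -15 mm the stand is only the 10 mm base, to x = -40 mm; behind, the base runs to x = 70 mm
- stand2: Fixed stand of tip-out tube 2: base plate 110 x 90 x 10 mm, two grey cheeks 150 mm high, 88 mm over their outsides. Origin on the bench below the tube's pivot, z up; -x is the tipping side, roughly towards the robot, +x the rear. Pivot along y through (0, 0, 130 mm). In front of x = -15 mm the stand is only the 10 mm base, to x = -40 mm; behind, the base runs to x = 70 mm
- stand3: Fixed stand of tip-out tube 3: base plate 110 x 90 x 10 mm, two grey cheeks 150 mm high, 88 mm over their outsides. Origin on the bench below the tube's pivot, z up; -x is the tipping side, roughly towards the robot, +x the rear. Pivot along y through (0, 0, 130 mm). In front of x = -15 mm the stand is only the 10 mm base, to x = -40 mm; behind, the base runs to x = 70 mm
- tube0 (a joint): Tip angle of the tube on stand0: 0 upright, grows as its top tips to the stand's -x, stop at 2.15 rad. All tubes are alike: aluminium, 58 mm (y) x 24 mm (x) outside, 52 x 18 inside, top open; upright from 75 mm below to 105 mm above the pivot (mouth 235 mm up), floor 4 mm thick. Rear wall: 20 mm wide sight slot in the lower 95 mm, plain above
- tube1 (a joint): Tip angle of the tube on stand1, as tube0. The tubes are polished and slippery: a spanner starts to slide out at about 1.8 rad and is out at 2.1. A spring rights a tube when let go; holding it at 2.1 takes 0.3 N m, 4 N on the rear wall 75 mm above the pivot. Shut fingertips pointing down can push the upper rear wall all the way: from behind at first, from above at the end
- tube2 (a joint): Tip angle of the tube on stand2, as tube0 and tube1
- tube3 (a joint): Tip angle of the tube on stand3, as tube0 and tube1
- spanner0: Flat steel open-ended spanner, 127 mm long, 10 mm thick, about 0.2 kg, both faces alike; starts jaw down in stand0's tube, or is absent (None). Origin midway between the jaw tips, mid thickness; z along the shank to its end, y across, x through the thickness. Head 44 mm wide from z = 0 to 50 mm, jaw gap 18 mm wide, 26 deep; shank 24 mm wide from there to z = 127; mass centre near z = 59
- spanner1: Same kind of spanner, same axes; starts in stand1's tube, or is absent (None)
- spanner2: Same kind of spanner, same axes; starts in stand2's tube, or is absent (None)
- spanner3: Same kind of spanner, same axes; starts in stand3's tube, or is absent (None)
- rack: Fixed grey rack, 264 mm wide (y), 105 deep (x), 57 high, four level slots side by side open to its front (-x). Origin on the bench, middle of the front edge; z up, +x into the slots. Each slot is 52 mm wide, 17 high (floor 30 mm above the bench), 90 deep from the front edge; the 10 mm thick roof starts 30 mm behind the front edge. Partitions are 14 mm wide
- slot0 (a point): Middle of the back wall of a rack slot, at mid height (38.5 mm above the bench), on the slot's centre line; axes as the rack's. In the rack's frame at (90, 99, 38.5) mm
- slot1 (a point): Middle of the back wall of a rack slot, at mid height (38.5 mm above the bench), on the slot's centre line; axes as the rack's. In the rack's frame at (90, 33, 38.5) mm
- slot2 (a point): Middle of the back wall of a rack slot, at mid height (38.5 mm above the bench), on the slot's centre line; axes as the rack's. In the rack's frame at (90, -33, 38.5) mm
- slot3 (a point): Middle of the back wall of a rack slot, at mid height (38.5 mm above the bench), on the slot's centre line; axes as the rack's. In the rack's frame at (90, -99, 38.5) mm
- solvent: Bystander: white bottle, 44 mm across, 130 mm high; origin under its centre
- greasejar: Bystander: amber jar, 48 mm across, 60 mm high; origin under its centre
- adapter: Bystander: brass pipe adapter, 40 mm across, 66 mm high; origin under its centre
- weights: Bystander: stack of steel weights, 80 mm across, 75 mm high; origin under its centre
- gauge: Bystander: pressure gauge lying on its back, 72 mm across, 30 mm high, with a brass stem to -x; origin under its centre
- meter: Bystander: black hand-held meter, 140 x 70 x 35 mm, lying flat; origin under its centre
- mug: Bystander: white mug, 80 mm across, 90 mm high, handle at +y; origin under its centre

How it is judged:
At the end, for the whole second after the job is handed in: Every spanner present lies at rest in a rack slot, jaw inward: its jaw tips within 12 mm of the slot's back wall, within 12 mm of the slot's centre line and 9 mm of its mid height, its length within 0.25 rad of the slot's direction; all tubes are upright within 0.15 rad (((x of spanner0 in the frame of slot0 between -0.012 and 0.01 m and y of spanner0 in the frame of slot0 between -0.012 and 0.012 m and z of spanner0 in the frame of slot0 between -0.009 and 0.009 m and angle between the z axis of spanner0 and the x axis of rack, either way round below 0.25 rad) or (x of spanner0 in the frame of slot1 between -0.012 and 0.01 m and y of spanner0 in the frame of slot1 between -0.012 and 0.012 m and z of spanner0 in the frame of slot1 between -0.009 and 0.009 m and angle between the z axis of spanner0 and the x axis of rack, either way round below 0.25 rad) or (x of spanner0 in the frame of slot2 between -0.012 and 0.01 m and y of spanner0 in the frame of slot2 between -0.012 and 0.012 m and z of spanner0 in the frame of slot2 between -0.009 and 0.009 m and angle between the z axis of spanner0 and the x axis of rack, either way round below 0.25 rad) or (x of spanner0 in the frame of slot3 between -0.012 and 0.01 m and y of spanner0 in the frame of slot3 between -0.012 and 0.012 m and z of spanner0 in the frame of slot3 between -0.009 and 0.009 m and angle between the z axis of spanner0 and the x axis of rack, either way round below 0.25 rad)) and ((x of spanner1 in the frame of slot0 between -0.012 and 0.01 m and y of spanner1 in the frame of slot0 between -0.012 and 0.012 m and z of spanner1 in the frame of slot0 between -0.009 and 0.009 m and angle between the z axis of spanner1 and the x axis of rack, either way round below 0.25 rad) or (x of spanner1 in the frame of slot1 between -0.012 and 0.01 m and y of spanner1 in the frame of slot1 between -0.012 and 0.012 m and z of spanner1 in the frame of slot1 between -0.009 and 0.009 m and angle between the z axis of spanner1 and the x axis of rack, either way round below 0.25 rad) or (x of spanner1 in the frame of slot2 between -0.012 and 0.01 m and y of spanner1 in the frame of slot2 between -0.012 and 0.012 m and z of spanner1 in the frame of slot2 between -0.009 and 0.009 m and angle between the z axis of spanner1 and the x axis of rack, either way round below 0.25 rad) or (x of spanner1 in the frame of slot3 between -0.012 and 0.01 m and y of spanner1 in the frame of slot3 between -0.012 and 0.012 m and z of spanner1 in the frame of slot3 between -0.009 and 0.009 m and angle between the z axis of spanner1 and the x axis of rack, either way round below 0.25 rad)) and ((x of spanner2 in the frame of slot0 between -0.012 and 0.01 m and y of spanner2 in the frame of slot0 between -0.012 and 0.012 m and z of spanner2 in the frame of slot0 between -0.009 and 0.009 m and angle between the z axis of spanner2 and the x axis of rack, either way round below 0.25 rad) or (x of spanner2 in the frame of slot1 between -0.012 and 0.01 m and y of spanner2 in the frame of slot1 between -0.012 and 0.012 m and z of spanner2 in the frame of slot1 between -0.009 and 0.009 m and angle between the z axis of spanner2 and the x axis of rack, either way round below 0.25 rad) or (x of spanner2 in the frame of slot2 between -0.012 and 0.01 m and y of spanner2 in the frame of slot2 between -0.012 and 0.012 m and z of spanner2 in the frame of slot2 between -0.009 and 0.009 m and angle between the z axis of spanner2 and the x axis of rack, either way round below 0.25 rad) or (x of spanner2 in the frame of slot3 between -0.012 and 0.01 m and y of spanner2 in the frame of slot3 between -0.012 and 0.012 m and z of spanner2 in the frame of slot3 between -0.009 and 0.009 m and angle between the z axis of spanner2 and the x axis of rack, either way round below 0.25 rad)) and ((x of spanner3 in the frame of slot0 between -0.012 and 0.01 m and y of spanner3 in the frame of slot0 between -0.012 and 0.012 m and z of spanner3 in the frame of slot0 between -0.009 and 0.009 m and angle between the z axis of spanner3 and the x axis of rack, either way round below 0.25 rad) or (x of spanner3 in the frame of slot1 between -0.012 and 0.01 m and y of spanner3 in the frame of slot1 between -0.012 and 0.012 m and z of spanner3 in the frame of slot1 between -0.009 and 0.009 m and angle between the z axis of spanner3 and the x axis of rack, either way round below 0.25 rad) or (x of spanner3 in the frame of slot2 between -0.012 and 0.01 m and y of spanner3 in the frame of slot2 between -0.012 and 0.012 m and z of spanner3 in the frame of slot2 between -0.009 and 0.009 m and angle between the z axis of spanner3 and the x axis of rack, either way round below 0.25 rad) or (x of spanner3 in the frame of slot3 between -0.012 and 0.01 m and y of spanner3 in the frame of slot3 between -0.012 and 0.012 m and z of spanner3 in the frame of slot3 between -0.009 and 0.009 m and angle between the z axis of spanner3 and the x axis of rack, either way round below 0.25 rad)) and linear speed of each of spanner0, spanner1, spanner2, spanner3 below 0.03 m/s and value of joint each of tube0, tube1, tube2, tube3 below 0.15 rad); the robot touches nothing.
It fails at once if one of the other things on the bench is pushed more than 4 cm away or knocked over (distance of any of solvent, greasejar, adapter, weights, gauge, meter, mug from where it was at the start of the episode above 0.04 m or angle between any of solvent, greasejar, adapter, weights, gauge, meter, mug's own z axis and vertical above 0.6 rad).
Of spanner0, spanner1, spanner2, spanner3 only 2 to 3 are there at a start; the rules pass over those that are not, and their reading is None.
At some moment in a run one of spanner0, spanner1, spanner2, spanner3 may be knocked a few centimetres aside while the robot is not near it.
Once in a run the grip may slacken for a moment while it holds something.
It also fails if it takes over 210 s, if anything falls off the work surface, if the arm or the gripper's body presses on something with over 40 N, if the wrist force passes 120 N, or if a joint passes its speed limit or range.

## Working session

There is one attempt and no reset: what is moved stays moved. The work goes in short steps, Python scripts to look and compute and a tool call to move; the robot and the scene stay as the last step left them, time stands still between calls to the robot, and variables do not carry over. Pictures are saved under pics/ and viewed, at most 14 in all, crops included, and the job is handed in when it is done.

Besides the shell and the picture viewer there is one more tool, called after ">>>" as name(argument=value, ...) on one line, values as JSON. servo_tool: Moves the arm, as the interface text tells. Its arguments: {"type":"object","properties":{"steps":{"type":"array","items":{"type":"array","items":{"type":"number"}}},"force":{"type":"number"}},"required":["steps"]}

```bash
mkdir -p pics
python3 - <<'E'
from plant import *
import cv2,numpy as np,pickle
s=sense();print(s['time'],s['eef_pos'],s['orientation'],s['gripper_width'])
for n in('scene','top'):
    f=grab_frame(n);cv2.imwrite(f'pics/{n}0.png',f['pixels'][:,:,::-1]);pickle.dump(f,open(f'{n}.pkl','wb'))
    print(n,f['fx'],f['cx'],f['cy'],(-f['R'].T@f['t']).round(3),f['R'].round(3).tolist())
f=grab_frame('wrist');print(f['fx'],np.round(f['hand_eye'],3).tolist())
E
```

```text
0.0 [ 0.21007168 -0.56165127  0.23050511] [-3.09010717e+00 -5.58795029e-01 -6.04190588e-05] 0.9999680678031952
scene 480.24019401654624 318.3623304073913 196.2968192142562 [1.229 0.58  1.121] [[-0.64, 0.768, -0.01], [0.575, 0.47, -0.67], [-0.51, -0.435, -0.742]]
top 411.89769003410527 315.5270737506087 203.545742294176 [0.294 0.002 1.266] [[-0.082, -0.997, -0.006], [-0.97, 0.081, -0.228], [0.228, -0.013, -0.974]]
345.03069751410214 [[0.001, -0.958, -0.288, 0.072], [1.0, 0.001, 0.001, 0.0], [-0.001, -0.288, 0.958, -0.143], [0.0, 0.0, 0.0, 1.0]]
```

View pics/scene0.png

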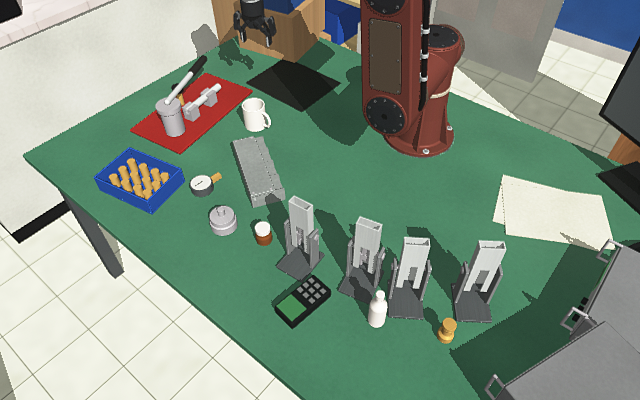

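View pics/top0.png

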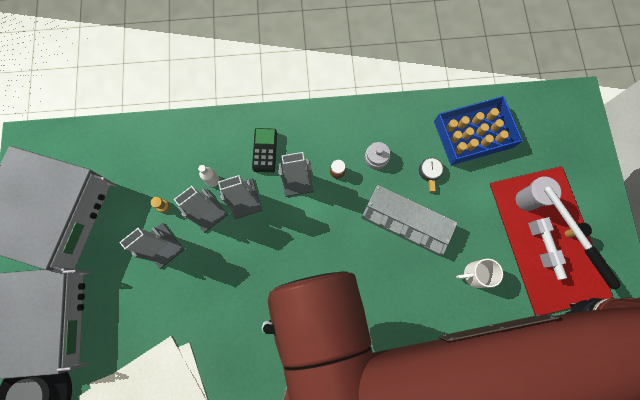

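The scene camera sees the rear of four tubes (columns 300, 365, 412 and 490). The rack is at about (258,170) in scene and (410,218) in top. I'll enlarge both.

Run:
```python
import cv2
a=cv2.imread('pics/scene0.png')[185:330,275:515];cv2.imwrite('pics/s1.png',cv2.resize(a,None,fx=3.3,fy=3.3,interpolation=cv2.INTER_CUBIC))
a=cv2.imread('pics/top0.png')[140:275,110:325];cv2.imwrite('pics/t1.png',cv2.resize(a,None,fx=3.7,fy=3.7,interpolation=cv2.INTER_CUBIC))
```

```text
(no output)
```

View pics/s1.png

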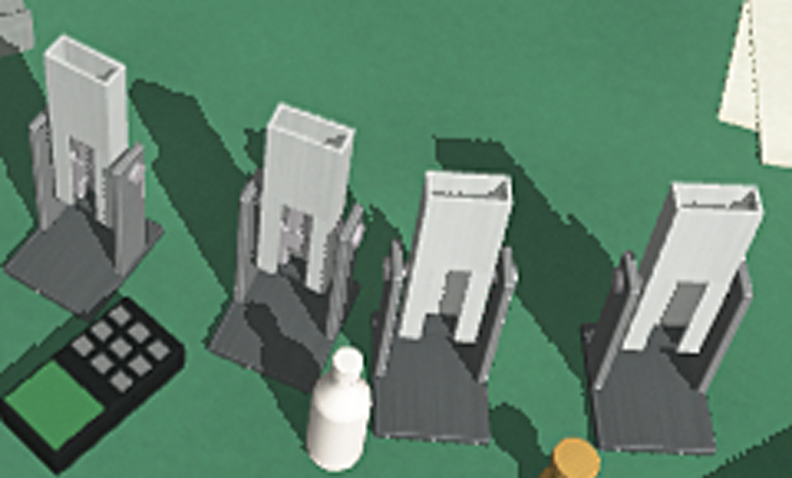

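View pics/t1.png

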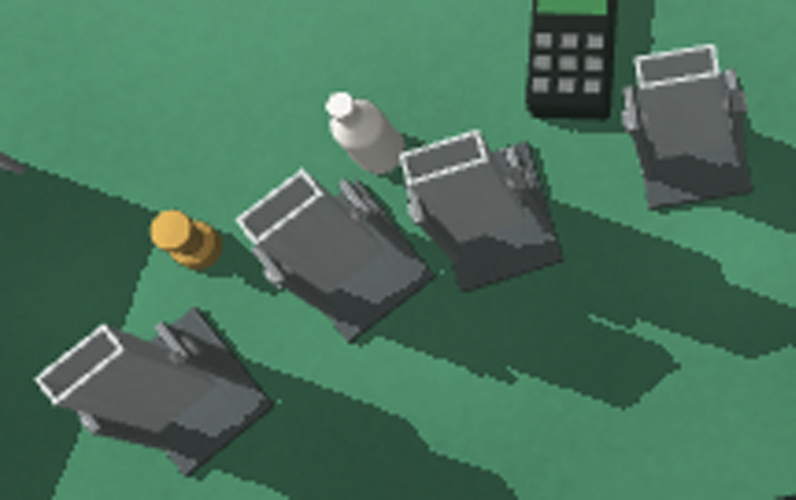

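Both left tubes in the scene crop, around (85,165) and (295,230), show a steel edge in the sight slot. The other two slots, around (455,290) and (687,305), look plain. I'll fit the stand poses from the mouth and base corners, and crop the rack.

```bash
cat > h.py <<'E'
import numpy as np,cv2,pickle
from scipy.optimize import least_squares
from scipy.spatial.transform import Rotation as Ro
F={n:pickle.load(open(n+'.pkl','rb')) for n in('scene','top')}
def proj(f,X):
    c=np.atleast_2d(X)@f['R'].T+f['t'];return np.c_[f['fx']*c[:,0]/c[:,2]+f['cx'],f['fy']*c[:,1]/c[:,2]+f['cy']]
def ray(f,uv,z):
    d=f['R'].T@np.array([(uv[0]-f['cx'])/f['fx'],(uv[1]-f['cy'])/f['fy'],1]);o=-f['R'].T@f['t'];return o+d*(z-o[2])/d[2]
def place(p,P):
    c,s=np.cos(p[2]),np.sin(p[2]);P=np.atleast_2d(P);return np.c_[p[0]+c*P[:,0]-s*P[:,1],p[1]+s*P[:,0]+c*P[:,1],P[:,2]]
def fit(obs,p0):  # obs: cam,(u,v),(x,y,z)
    r=lambda p:np.concatenate([proj(F[c],place(p,P))[0]-np.array(uv) for c,uv,P in obs])
    s=least_squares(r,p0,loss='soft_l1');return s.x,np.sqrt(np.mean(r(s.x)**2)),r(s.x).reshape(-1,2)
E
python3 - <<'E'
from h import *
K={'r-':(.012,-.029,.235),'r+':(.012,.029,.235),'f-':(-.012,-.029,.235),'f+':(-.012,.029,.235),'R-':(.07,-.045,.01),'R+':(.07,.045,.01),'F-':(-.04,-.045,.01),'F+':(-.04,.045,.01)}
D={'A':('f- 62 35 f+ 126 67 r+ 113 85 r- 46 52 R- 5 268 R+ 85 315 F+ 162 232','r+ 634 57 r- 715 45 f- 718 75 f+ 640 88 F- 750 190 F+ 652 208'),
'B':('f- 283 103 f+ 354 130 r+ 344 152 r- 268 122 R- 207 345 F+ 357 285','r+ 401 153 r- 479 131 f- 487 160 f+ 410 184 F- 562 260 F+ 467 291'),
'C':('f- 428 171 f+ 511 176 r+ 507 206 r- 424 198 R- 376 435 R+ 489 441','r+ 237 218 r- 303 171 f- 322 195 f+ 257 243 F- 432 273 F+ 351 341'),
'D':('f- 676 184 f+ 760 188 r+ 752 213 r- 670 208 R- 602 447 R+ 714 451','r+ 37 378 r- 106 326 f- 123 350 f+ 56 403 F- 272 405 F+ 191 474')}
out={}
for k,(a,b) in D.items():
    obs=[]
    for cam,t,s,o in(('scene',a,3.3,(275,185)),('top',b,3.7,(110,140))):
        t=t.split()
        for i in range(0,len(t),3): obs.append((cam,((float(t[i+1])+.5)/s-.5+o[0],(float(t[i+2])+.5)/s-.5+o[1]),K[t[i]]))
    p,e,r=fit(obs,[.55,.2,0]);print(k,p.round(4),'rms px',e.round(2),'max',abs(r).max().round(2),'r',np.hypot(*p[:2]).round(3));out[k]=p.tolist()
import json;json.dump(out,open('st.json','w'))
for n,uv,z in(('bottle',(202,170),.13),('adapter',(158,204),.066),('jar',(338,165),.06),('mug',(489,270),.09),('meter',(265,150),.035),('weights',(377,150),.075)):print(n,ray(F['top'],uv,z).round(3))
a=cv2.imread('pics/scene0.png')[130:210,225:290];b=cv2.imread('pics/top0.png')[180:260,355:465]
a=cv2.resize(a,(325,400),interpolation=cv2.INTER_CUBIC);b=cv2.resize(b,None,fx=4,fy=4,interpolation=cv2.INTER_CUBIC)
o=np.zeros((400,770,3),np.uint8);o[:,:325]=a;o[:320,330:]=b;cv2.imwrite('pics/rack.png',o)
E
```

```text
A [0.6648 0.0389 0.088 ] rms px 0.77 max 2.03 r 0.666
B [0.6108 0.2068 0.2315] rms px 0.65 max 1.91 r 0.645
C [0.5856 0.3226 0.6163] rms px 0.63 max 1.17 r 0.669
D [0.4853 0.4589 0.635 ] rms px 1.07 max 2.94 r 0.668
bottle [0.686 0.305 0.13 ]
adapter [0.613 0.456 0.066]
jar [ 0.692 -0.093  0.06 ]
mug [ 0.337 -0.486  0.09 ]
meter [0.769 0.13  0.035]
weights [ 0.725 -0.215  0.075]
```

View pics/rack.png

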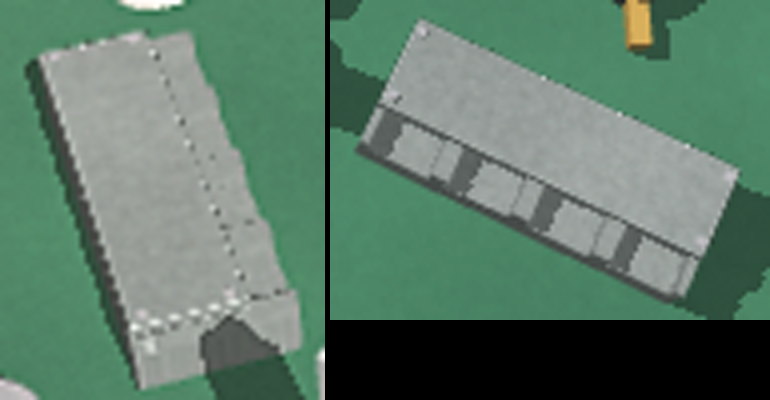

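```bash
cat >> h.py <<'E'
def Rt(yaw):
    c,s=np.cos(yaw),np.sin(yaw);return np.array([[c,s,0],[s,-c,0],[0,0,-1.]])
def plan(s,pts,nyaw=None):  # pts: (x,y,z,yawdeg); prints rows in tool axes
    R=Ro.from_rotvec(s['orientation']);
    for q in pts:
        d=R.inv()*Ro.from_matrix(Rt(np.radians(q[3])));sh=R.inv().apply(np.array(q[:3])-s['eef_pos'])*100
        print(np.degrees(d.as_rotvec()).round(1).tolist(),sh.round(2).tolist())
E
python3 - <<'E'
from h import *
from plant import *
import json
obs=[]
S=lambda u,v,P:obs.append(('scene',((u+.5)/5-.5+225,(v+.5)/5-.5+130),P))
T=lambda u,v,P:obs.append(('top',((u-330+.5)/4-.5+355,(v+.5)/4-.5+180),P))
w=.132
T(420,20,(.105,w,.057));T(738,172,(.105,-w,.057));T(384,105,(.03,w,.057));T(698,258,(.03,-w,.057));T(357,152,(0,w,0));T(684,296,(0,-w,.047))
S(40,62,(.105,-w,.057));S(135,325,(.105,w,.057));S(145,35,(.03,-w,.057));S(240,300,(.03,w,.057));S(142,388,(.105,w,0));S(297,292,(0,w,.047));S(300,345,(0,w,0))
p,e,r=fit(obs,[.5,-.2,-.4]);print('rack',p.round(4),e,'\n',r.round(1).tolist())
st=json.load(open('st.json'));st['rack']=p.tolist();json.dump(st,open('st.json','w'))
print(place(p,[[.09,y,.0385] for y in(.099,.033,-.033,-.099)]).round(3).tolist())
plan(sense(),[(.45,0,.36,115),(.57,.38,.40,210)])
E
```

```text
rack [ 0.4645 -0.2639 -0.5462] 0.9502088130941853 
 [[-0.3, -0.7], [0.9, -0.6], [-1.7, -0.5], [1.3, 0.3], [-1.1, 0.2], [-0.2, 0.4], [-0.6, -2.2], [-1.2, 0.2], [0.2, -1.7], [1.9, -0.9], [-0.5, 0.0], [0.2, 0.6], [0.6, 0.2]]
[[0.593, -0.226, 0.038], [0.559, -0.282, 0.038], [0.524, -0.339, 0.038], [0.49, -0.395, 0.038]]
[-0.0, -0.1, -94.5] [42.15, -44.23, -12.88]
[-0.0, 0.1, 170.5] [66.69, -75.63, -16.84]
```

>>> servo_tool(steps=[[0,0,-94,42,-44,-13,0],[0,0,-94,42,-44,-13,0],[0,0,-94,42,-44,-13,0],[0,0,-94,42,-44,-13,0],[0,0,-94,42,-44,-13,0],[0,0,-94,42,-44,-13,0],[0,0,-94,42,-44,-13,0],[0,0,-94,42,-44,-13,0],[0,0,-94,42,-44,-13,0],[0,0,-94,42,-44,-13,0]])

```text
time: 1.15
eef_pos: [0.4028, -0.1106, 0.3362]
orientation: [1.873, 2.521, -0.0]
ft_force: [2.0, -0.1, 0.3]
gripper_width: -0.0
grip_force: 0.0
```

Run:
```python
from h import *
from plant import *
s=sense();print(s['joint_positions'])
plan(s,[(.57,.38,.40,210)])
```

```text
[-5.83376971e-01 -3.91659175e-01 -1.60593650e-01  1.80122533e+00
 -5.09887140e-05  6.94645573e-01]
[-0.0, 0.0, -103.2] [42.14, 30.17, -6.39]
```

>>> servo_tool(steps=[[0,0,-103,42,30,-6.4,0],[0,0,-103,42,30,-6.4,0],[0,0,-103,42,30,-6.4,0],[0,0,-103,42,30,-6.4,0],[0,0,-103,42,30,-6.4,0],[0,0,-103,42,30,-6.4,0],[0,0,-103,42,30,-6.4,0],[0,0,-103,42,30,-6.4,0],[0,0,-103,42,30,-6.4,0],[0,0,-103,42,30,-6.4,0]])

```text
time: 2.15
eef_pos: [0.5621, 0.3492, 0.3963]
orientation: [0.301, -3.127, -0.0]
ft_force: [1.3, -0.4, 2.0]
gripper_width: -0.0
grip_force: 0.0
```

>>> servo_tool(steps=[[0,0,-17,0,0,0,0],[0,0,-17,0,0,0,0],[0,0,-17,0,0,0,0],[0,0,-17,0,0,0,0]])

```text
time: 2.55
eef_pos: [0.5621, 0.3464, 0.3967]
orientation: [0.742, -3.052, 0.0]
ft_force: [-0.2, 0.7, -0.1]
gripper_width: -0.0
grip_force: 0.0
```

Run:
```python
from h import *
from plant import *
s=sense();print(s['joint_positions'],s['eef_pos'])
f=grab_frame('wrist');cv2.imwrite('pics/w1.png',f['pixels'][:,:,::-1])
```

```text
[ 3.54799378e-01  4.62284392e-01  8.30615565e-01  1.93941454e+00
 -9.79475086e-05 -1.22293734e-01] [0.56211014 0.3464253  0.39668416]
```

View pics/w1.png

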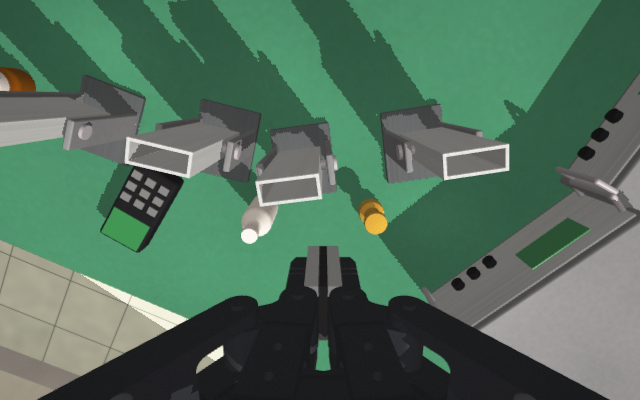

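The wrist view shows mouths B (160,157), C (290,190) and D (477,162). I'll enlarge them to look inside, and put the scene sight slots beside them with more contrast.

Run:
```python
import cv2,numpy as np
w=cv2.imread('pics/w1.png');s=cv2.imread('pics/scene0.png')
R=lambda a:cv2.convertScaleAbs(cv2.resize(a,(260,260),interpolation=cv2.INTER_CUBIC),alpha=1.3)
row1=np.hstack([R(w[y-35:y+35,x-35:x+35]) for x,y in((160,157),(290,190),(477,162))])
row2=np.hstack([cv2.resize(s[y-30:y+30,x-22:x+22],(190,260),interpolation=cv2.INTER_NEAREST) for x,y in((299,240),(363,255),(412,275),(482,277))])
cv2.imwrite('pics/z.png',np.vstack([row1,np.pad(row2,((0,0),(0,20),(0,0)))]))
```

```text
(no output)
```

View pics/z.png

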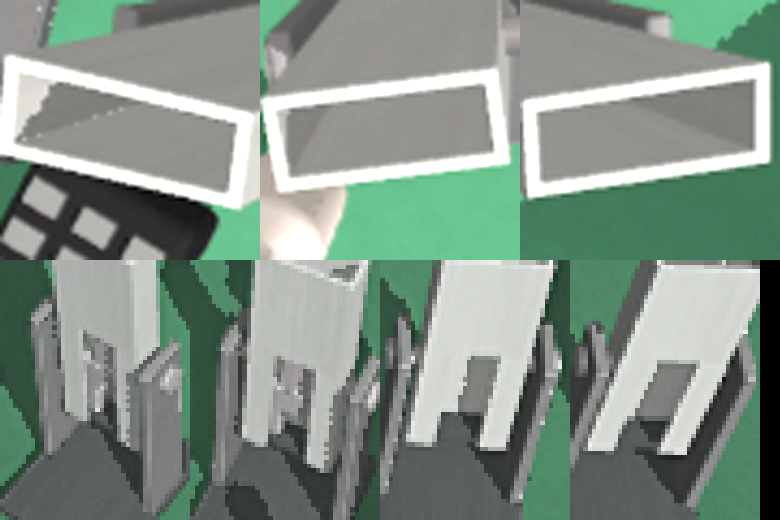

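A and B show a bright spanner head in the sight slot. C and D show only a uniform inner wall, so they look empty. I'll tip B first.

```bash
cat >> h.py <<'E'
import json
def tip(s,k,ths,h=.07):
    st=json.load(open('st.json'))[k];yd=np.degrees(st[2])+180;pts=[]
    for t in ths:
        P=np.array([-h*np.sin(t)+.012*np.cos(t),.13+h*np.cos(t)+.012*np.sin(t)])
        off=np.interp(t,[1.3,1.8],[.011,-.011]);w=place(st,[[P[0]+off,0,P[1]]])[0];pts.append((*w,yd))
    plan(s,pts)
def at(k,x,y,z):
    st=json.load(open('st.json'))[k];return (*place(st,[[x,y,z]])[0],np.degrees(st[2])+180)
E
python3 - <<'E'
from h import *
from plant import *
s=sense();plan(s,[at('B',.045,0,.30),at('B',.045,0,.20)])
s=dict(s);q=at('B',.045,0,.20);s['eef_pos']=np.array(q[:3]);s['orientation']=Ro.from_matrix(Rt(np.radians(q[3]))).as_rotvec();print()
tip(s,'B',[0,.3,.6,.9,1.2,1.5,1.7,1.85,1.95,2.05,2.12])
E
```

```text
[-0.0, 0.0, 14.1] [-2.28, -15.72, 9.7]
[-0.0, 0.0, 14.1] [-2.28, -15.72, 19.7]

[-0.0, 0.0, -0.0] [2.2, -0.0, -0.0]
[-0.0, 0.0, -0.0] [4.32, -0.0, -0.04]
[-0.0, 0.0, -0.0] [6.36, -0.0, 0.55]
[-0.0, 0.0, -0.0] [8.14, -0.0, 1.71]
[-0.0, 0.0, -0.0] [9.49, 0.0, 3.35]
[-0.0, 0.0, -0.0] [11.18, 0.0, 5.31]
[-0.0, 0.0, -0.0] [12.26, -0.0, 6.71]
[-0.0, 0.0, -0.0] [12.66, 0.0, 7.78]
[-0.0, 0.0, -0.0] [12.55, -0.0, 8.48]
[-0.0, 0.0, -0.0] [12.36, -0.0, 9.16]
[-0.0, 0.0, -0.0] [12.2, 0.0, 9.63]
```

>>> servo_tool(steps=[[0,0,14.1,-2.3,-15.7,9.7,0],[0,0,14.1,-2.3,-15.7,9.7,0],[0,0,14.1,-2.3,-15.7,9.7,0],[0,0,14.1,-2.3,-15.7,9.7,0],[0,0,14.1,-2.3,-15.7,9.7,0],[0,0,14.1,-2.3,-15.7,13,0],[0,0,14.1,-2.3,-15.7,16,0],[0,0,14.1,-2.3,-15.7,19.7,0],[0,0,14.1,-2.3,-15.7,19.7,0],[0,0,14.1,-2.3,-15.7,19.7,0]])

```text
time: 3.6
eef_pos: [0.6548, 0.2183, 0.2011]
orientation: [0.367, -3.12, -0.0]
ft_force: [0.0, 0.8, 0.8]
gripper_width: -0.004
grip_force: 0.0
```

>>> servo_tool(steps=[[0,0,0,2.2,0,0,0],[0,0,0,4.3,0,0,0],[0,0,0,6.3,0,0.55,0],[0,0,0,8.1,0,1.7,0],[0,0,0,9.5,0,3.35,0],[0,0,0,11.2,0,5.3,0],[0,0,0,12.2,0,6.7,0],[0,0,0,12.6,0,7.8,0],[0,0,0,12.6,0,8.5,0],[0,0,0,12.4,0,9.1,0]])

```text
time: 4.6
eef_pos: [0.5359, 0.1893, 0.1104]
orientation: [-0.368, 3.118, -0.0]
ft_force: [-1.0, -0.4, 5.3]
gripper_width: 0.004
grip_force: 2.5
```

>>> servo_tool(steps=[[0,0,0,0,0,0.2,0],[0,0,0,0,0,0.2,0],[0,0,0,0,0,0.2,0],[0,0,0,0,0,0.2,0],[0,0,0,0,0,0.2,0],[0,0,0,0,0,0.2,0]])

```text
time: 5.2
eef_pos: [0.5346, 0.1891, 0.1067]
orientation: [0.369, -3.12, 0.0]
ft_force: [-0.3, -0.1, 2.2]
gripper_width: 0.005
grip_force: 1.0
```

Run:
```python
from h import *
from plant import *
s=sense();print(s['eef_pos'],at('B',-.079,0,.104))
a=grab_frame('scene')['pixels'][120:330,240:520,::-1];w=grab_frame('wrist')['pixels'][:,:,::-1]
cv2.imwrite('pics/b1.png',np.hstack([cv2.resize(a,(480,360)),cv2.resize(w[:,160:500],(306,360))]))
```

```text
[0.53461285 0.18905163 0.10674579] (np.float64(0.5339043242424317), np.float64(0.18866794229799316), np.float64(0.104), np.float64(193.26581367830227))
```

View pics/b1.png

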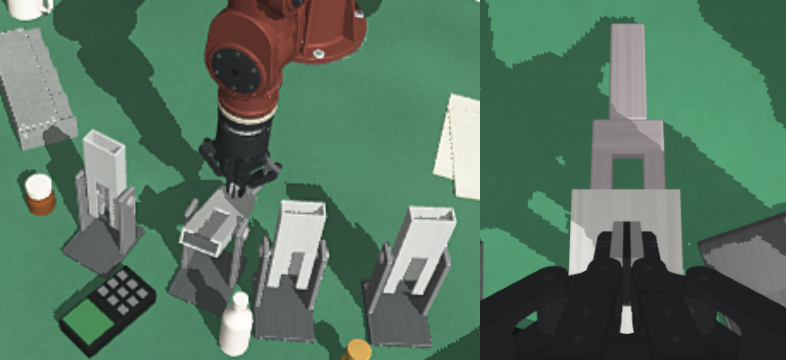

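Spanner B has slid out in the wrist panel: shank at (628,70), jaw gap at (628,170), jaw tips right at the mouth edge. I'll press a little further and see whether it drops clear.

>>> servo_tool(steps=[[0,0,0,0,0,0.3,0],[0,0,0,0,0,0.5,0],[0,0,0,0,0,0.5,0],[0,0,0,0,0,0.5,0],[0,0,0,0,0,0.5,0],[0,0,0,0,0,0.5,0]])

```text
time: 5.9
eef_pos: [0.5344, 0.189, 0.1016]
orientation: [0.369, -3.119, 0.0]
ft_force: [-1.8, 0.7, 1.5]
gripper_width: 0.003
grip_force: 1.2
```

Run:
```python
from h import *
from plant import *
s=sense();w=grab_frame('wrist')['pixels'][:,:,::-1];cv2.imwrite('pics/b2.png',w)
a=cv2.cvtColor(w,cv2.COLOR_BGR2HSV);m=(a[:,:,1]<45)&(a[:,:,2]>90)
for r in range(0,230,10):
    c=np.where(m[r,220:420])[0]+220
    print(r,(c.min(),c.max(),len(c)) if len(c) else '',end='; ')
```

```text
0 ; 10 ; 20 ; 30 (np.int64(304), np.int64(342), 39); 40 (np.int64(304), np.int64(342), 39); 50 (np.int64(304), np.int64(342), 39); 60 (np.int64(304), np.int64(343), 40); 70 (np.int64(304), np.int64(343), 40); 80 (np.int64(304), np.int64(343), 40); 90 (np.int64(304), np.int64(343), 40); 100 (np.int64(304), np.int64(344), 41); 110 (np.int64(303), np.int64(344), 42); 120 (np.int64(303), np.int64(344), 42); 130 (np.int64(303), np.int64(344), 42); 140 (np.int64(285), np.int64(363), 79); 150 (np.int64(285), np.int64(363), 79); 160 (np.int64(284), np.int64(364), 81); 170 (np.int64(284), np.int64(364), 81); 180 (np.int64(284), np.int64(364), 81); 190 (np.int64(283), np.int64(364), 49); 200 (np.int64(283), np.int64(365), 50); 210 (np.int64(283), np.int64(365), 50); 220 (np.int64(262), np.int64(381), 120);
```

```bash
cat >> h.py <<'E'
def campose(s,he):
    T=np.eye(4);T[:3,:3]=Ro.from_rotvec(s['orientation']).as_matrix();T[:3,3]=s['eef_pos'];return T@np.array(he)
def wray(f,s,uv,z):
    C=campose(s,f['hand_eye']);d=C[:3,:3]@np.array([(uv[0]-f['cx'])/f['fx'],(uv[1]-f['cy'])/f['fy'],1]);return C[:3,3]+d*(z-C[2,3])/d[2]
E
python3 - <<'E'
from h import *
from plant import *
s=sense();f=grab_frame('wrist');w=f['pixels'][:,:,::-1]
a=cv2.cvtColor(w,cv2.COLOR_BGR2HSV);m=(a[:,:,1]<45)&(a[:,:,2]>90)
e=np.where(m[:200,323])[0];r0=e.min()-.5
wd=m[:,295];h0=np.where(wd[100:180])[0].min()+100-.5
g=np.where(~m[int(h0):215,323])[0].min()+int(h0)-.5
print(r0,h0,g)
L=lambda r,i:[np.where(m[int(r),220:420])[0].min()+219.5,np.where(m[int(r),220:420])[0].max()+220.5][i]
obj=np.array([[-.012,.127,0],[.012,.127,0],[-.012,.055,0],[.012,.055,0],[-.022,.05,0],[.022,.05,0],[-.022,.03,0],[.022,.03,0],[0,.026,0]])
# rows for intermediate points by interpolation
ra=r0+4;rb=h0-4
img=np.array([[L(ra,0),r0],[L(ra,1),r0],[L(rb,0),h0-(h0-r0)*5/77*1.05],[L(rb,1),h0-(h0-r0)*5/77*1.05],[L(h0+4,0),h0],[L(h0+4,1),h0],[L(g-4,0),h0+(g-h0)*20/24],[L(g-4,1),h0+(g-h0)*20/24],[323.5,g]])
K=np.array([[f['fx'],0,f['cx']],[0,f['fy'],f['cy']],[0,0,1]])
ok,rv,tv=cv2.solvePnP(obj,img,K,None);pr=cv2.projectPoints(obj,rv,tv,K,None)[0][:,0]
print(abs(pr-img).max())
C=campose(s,f['hand_eye']);W=(C[:3,:3]@(cv2.Rodrigues(rv)[0]@np.array([[0,.127,0],[0,0,0]]).T+tv)).T+C[:3,3];print(W.round(4))
E
```

```text
24.5 137.5 181.5
1.5134491539368184
[[0.4204 0.1615 0.0113]
 [0.5246 0.1868 0.0795]]
```

The PnP fit puts the shank end on the bench and the jaw tips right on the lip. Easing the tube back moves the lip out and up, so the jaw should drop off it. I'll do that slowly.

>>> servo_tool(steps=[[0,0,0,0.1,0,-0.7,0],[0,0,0,0.3,0,-1.3,0],[0,0,0,0.5,0,-2.0,0],[0,0,0,0.3,0,-2.5,0],[0,0,0,0.1,0,-3.0,0],[0,0,0,-0.4,0,-3.7,0],[0,0,0,-1.0,0,-4.4,0],[0,0,0,-1.0,0,-4.4,0],[0,0,0,-1.0,0,-4.4,0]])

```text
time: 6.9
eef_pos: [0.5452, 0.1915, 0.1461]
orientation: [-0.369, 3.119, -0.0]
ft_force: [1.2, 0.7, 1.9]
gripper_width: -0.004
grip_force: 1.3
```

Run:
```python
from h import *
from plant import *
a=grab_frame('scene')['pixels'][120:330,240:520,::-1];w=grab_frame('wrist')['pixels'][:,:,::-1]
cv2.imwrite('pics/b3.png',np.hstack([cv2.resize(a,(480,360)),cv2.resize(w[:,160:500],(306,360))]))
```

View pics/b3.png

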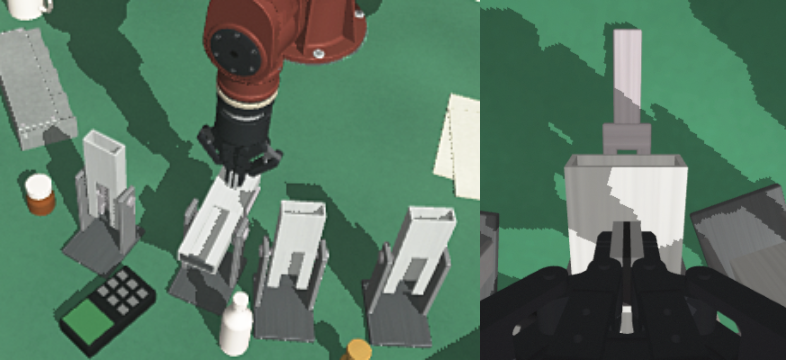

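The spanner has dropped clear below the mouth: shank at (628,75), head at (628,138). I'll right the tube along the reverse path and rise.

>>> servo_tool(steps=[[0,0,0,-1.7,0,-2.0,0],[0,0,0,-3.0,0,-3.6,0],[0,0,0,-4.8,0,-4.8,0],[0,0,0,-6.8,0,-5.4,0],[0,0,0,-9.0,0,-5.4,0],[0,0,0,-11.2,0,-5.4,0],[0,0,0,-11.2,0,-10,0],[0,0,0,-11.2,0,-15,0],[0,0,0,-7,0,-19,0],[0,0,0,-2,0,-22,0]])

```text
time: 8.0
eef_pos: [0.5773, 0.199, 0.3573]
orientation: [0.369, -3.119, 0.0]
ft_force: [0.2, 0.3, 1.4]
gripper_width: 0.001
grip_force: 0.0
```

Run:
```python
from h import *
from plant import *
s=sense();print(s['eef_pos']);plan(s,[at('A',.045,0,.30),at('A',.045,0,.20)])
```

```text
[0.57734078 0.19902111 0.35728047]
[-0.0, -0.1, 8.4] [-9.23, -18.27, 5.72]
[-0.0, -0.1, 8.4] [-9.24, -18.27, 15.72]
```

>>> servo_tool(steps=[[0,0,8.4,-9.2,-18.3,5.7,0],[0,0,8.4,-9.2,-18.3,5.7,0],[0,0,8.4,-9.2,-18.3,5.7,0],[0,0,8.4,-9.2,-18.3,5.7,0],[0,0,8.4,-9.2,-18.3,5.7,0],[0,0,8.4,-9.2,-18.3,9,0],[0,0,8.4,-9.2,-18.3,12.5,0],[0,0,8.4,-9.2,-18.3,15.7,0],[0,0,8.4,-9.2,-18.3,15.7,0]])

```text
time: 8.9
eef_pos: [0.7061, 0.0435, 0.1938]
orientation: [0.14, -3.129, -0.003]
ft_force: [-0.8, 0.5, -1.1]
gripper_width: 0.002
grip_force: 0.0
```

>>> servo_tool(steps=[[0,0,0,2.2,0,0,0],[0,0,0,4.3,0,0,0],[0,0,0,6.3,0,0.55,0],[0,0,0,8.1,0,1.7,0],[0,0,0,9.5,0,3.35,0],[0,0,0,11.2,0,5.3,0],[0,0,0,12.2,0,6.7,0],[0,0,0,12.6,0,7.8,0],[0,0,0,12.6,0,8.5,0],[0,0,0,12.4,0,9.2,0]])

```text
time: 9.9
eef_pos: [0.5863, 0.0318, 0.109]
orientation: [-0.14, 3.138, -0.0]
ft_force: [-1.7, 0.0, 4.1]
gripper_width: -0.002
grip_force: 2.5
```

>>> servo_tool(steps=[[0,0,0,0,0,0.3,0],[0,0,0,0,0,0.5,0],[0,0,0,0,0,0.6,0],[0,0,0,0,0,0.6,0],[0,0,0,0,0,0.6,0],[0,0,0,0,0,0.6,0],[0,0,0,0,0,0.6,0],[0,0,0,0,0,0.6,0],[0,0,0,0,0,0.6,0]])

```text
time: 10.8
eef_pos: [0.5857, 0.0318, 0.1022]
orientation: [0.14, -3.138, 0.0]
ft_force: [-0.9, 0.1, 1.0]
gripper_width: -0.005
grip_force: 1.1
```

>>> servo_tool(steps=[[0,0,0,0.1,0,-0.7,0],[0,0,0,0.3,0,-1.3,0],[0,0,0,0.5,0,-2.0,0],[0,0,0,0.3,0,-2.5,0],[0,0,0,0.1,0,-3.0,0],[0,0,0,-0.4,0,-3.7,0],[0,0,0,-1.0,0,-4.4,0],[0,0,0,-1.0,0,-4.4,0],[0,0,0,-1.0,0,-4.4,0]])

```text
time: 11.7
eef_pos: [0.5965, 0.0326, 0.1464]
orientation: [-0.14, 3.137, -0.0]
ft_force: [1.5, 0.6, 3.1]
gripper_width: 0.002
grip_force: 1.3
```

Run:
```python
from h import *
from plant import *
s=sense();print(s['eef_pos'],at('A',-.0685,0,.146))
a=grab_frame('scene')['pixels'][120:330,240:520,::-1];w=grab_frame('wrist')['pixels'][:,:,::-1]
cv2.imwrite('pics/a1.png',np.hstack([cv2.resize(a,(480,360)),cv2.resize(w[:,160:500],(306,360))]))
```

```text
[0.59651413 0.03259575 0.14641406] (np.float64(0.5965315188405697), np.float64(0.03287931852716796), np.float64(0.146), np.float64(185.04150676879505))
```

View pics/a1.png

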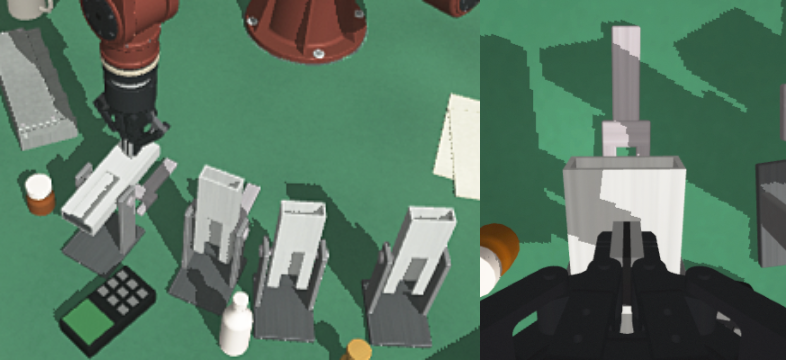

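Spanner A has dropped clear too. Tube B's emptied slot now looks the same plain grey as C and D, which confirms only two spanners. I'll right tube A.

>>> servo_tool(steps=[[0,0,0,-1.7,0,-2.0,0],[0,0,0,-3.0,0,-3.6,0],[0,0,0,-4.8,0,-4.8,0],[0,0,0,-6.8,0,-5.4,0],[0,0,0,-9.0,0,-5.4,0],[0,0,0,-11.2,0,-5.4,0],[0,0,0,-11.2,0,-10,0.7],[0,0,0,-11.2,0,-15,0.7],[0,0,0,-7,0,-18,0.7],[0,0,0,-2,0,-18,0.7]])

```text
time: 12.8
eef_pos: [0.6245, 0.0343, 0.3291]
orientation: [-0.139, 3.134, -0.002]
ft_force: [0.1, 0.1, 2.4]
gripper_width: 0.682
grip_force: 0.0
```

>>> servo_tool(steps=[[0,0,0,5,0,0,0.7],[0,0,0,10,2,3,0.7],[0,0,0,12,4,6,0.7],[0,0,0,12,4,6,0.7],[0,0,0,12,4,6,0.7]])

```text
time: 13.3
eef_pos: [0.4982, 0.0647, 0.2649]
orientation: [0.141, -3.136, -0.001]
ft_force: [-0.3, -0.4, -0.1]
gripper_width: 0.702
grip_force: 0.0
```

Run:
```python
from h import *
from plant import *
s=sense();f=grab_frame('wrist');pickle.dump((s,f),open('w.pkl','wb'));cv2.imwrite('pics/g1.png',f['pixels'][:,:,::-1]);print(s['eef_pos'])
```

```text
[0.49815017 0.06468909 0.26492852]
```

View pics/g1.png

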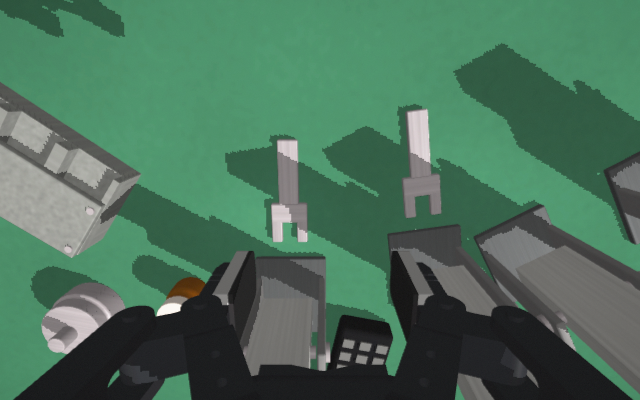

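Both spanners lie flat. A has its shank end at (287,140) and jaw tips at (290,241). B runs from (416,110) to (423,215). Next I'll work out their world poses.

```bash
cat >> h.py <<'E'
def spanner(s,f,box,zt=.01):  # box u0,u1,v0,v1 -> jaw mid, end, yaw of end->jaw, length
    a=cv2.cvtColor(f['pixels'],cv2.COLOR_RGB2HSV);u0,u1,v0,v1=box
    m=((a[:,:,1]<70)).astype(np.uint8);k=np.zeros_like(m);k[v0:v1,u0:u1]=m[v0:v1,u0:u1]
    n,l,st,_=cv2.connectedComponentsWithStats(k);i=1+st[1:,4].argmax()
    v,u=np.where(l==i);P=np.array([wray(f,s,q,zt)[:2] for q in zip(u,v)])
    r=cv2.minAreaRect((P*1000).astype(np.float32));b=cv2.boxPoints(r)/1000
    e=sorted([(np.linalg.norm(b[j]-b[(j+1)%4]),(b[j]+b[(j+1)%4])/2) for j in range(4)],key=lambda t:t[0])
    m1,m2=e[0][1],e[1][1];c=P.mean(0)
    # wider end = jaw: more pixels off-axis
    d=(m2-m1)/np.linalg.norm(m2-m1);off=abs((P-m1)@np.array([-d[1],d[0]]))>.014
    jaw,end=(m1,m2) if ((P[off]-m1)@d).mean()<np.linalg.norm(m2-m1)/2 else (m2,m1)
    d=jaw-end;print('jaw',jaw.round(4),'end',end.round(4),'yaw',np.degrees(np.arctan2(d[1],d[0])).round(1),'L',np.linalg.norm(d).round(4),'W',(min(r[1])/1000))
    return jaw,end
def yawd(d): return np.degrees(np.arctan2(d[1],d[0]))
E
python3 - <<'E'
from h import *
s,f=pickle.load(open('w.pkl','rb'))
for n,b in(('A',(260,320,130,250)),('B',(395,448,102,222))):
    j,e=spanner(s,f,b);d=(j-e)/np.linalg.norm(j-e)
    for g in(.085,):
        p=j-d*g;print(n,p.round(4),np.hypot(*p));plan(s,[(*p,.10,180+yawd(d)),(*p,.004,180+yawd(d))])
E
```

```text
jaw [0.5994 0.0313] end [0.4731 0.0214] yaw 4.5 L 0.1267 W 0.044295368194580076
A [0.5146 0.0247] 0.515222
[0.0, -0.2, 0.7] [-1.33, -4.14, 16.49]
[0.0, -0.2, 0.7] [-1.35, -4.14, 26.09]
jaw [0.5511 0.1916] end [0.427  0.1621] yaw 13.4 L 0.1275 W 0.04588369750976563
B [0.4684 0.1719] 0.498955
[0.0, -0.2, -8.2] [1.96, 10.94, 16.5]
[0.0, -0.2, -8.2] [1.93, 10.93, 26.1]
```

>>> servo_tool(steps=[[0,0,0.7,0.7,-4.3,16.5,0.6],[0,0,0.7,0.7,-4.3,16.5,0.6],[0,0,0.7,0.7,-4.3,16.5,0.6],[0,0,0.7,0.7,-4.3,16.5,0.6],[0,0,0.7,0.7,-4.3,21,0.6],[0,0,0.7,0.7,-4.3,24,0.6],[0,0,0.7,0.7,-4.3,26.3,0.6],[0,0,0.7,0.7,-4.3,26.3,0.6],[0,0,0.7,0.7,-4.3,26.3,0.6]])

```text
time: 14.25
eef_pos: [0.4984, 0.0199, 0.0052]
orientation: [-0.12, 3.138, -0.001]
ft_force: [0.3, -0.9, 0.6]
gripper_width: 0.598
grip_force: 0.0
```

>>> servo_tool(steps=[[0,0,0,0,0,0,0.2],[0,0,0,0,0,0,0.1],[0,0,0,0,0,0,0],[0,0,0,0,0,0,0],[0,0,0,0,0,0,0],[0,0,0,0,0,0,0],[0,0,0,0,0,0,0],[0,0,0,0,0,0,0]], force=90)

```text
time: 15.05
eef_pos: [0.4984, 0.0204, 0.0061]
orientation: [-0.121, 3.135, -0.001]
ft_force: [-1.3, 0.1, 9.3]
gripper_width: 0.237
grip_force: 87.7
```

>>> servo_tool(steps=[[0,0,0,0,0,-2,0],[0,0,0,0,0,-5,0],[0,0,0,0,0,-8,0],[0,0,0,0,0,-11,0],[0,0,0,0,0,-11,0]])

```text
time: 15.55
eef_pos: [0.4993, 0.0201, 0.1187]
orientation: [-0.12, 3.132, -0.003]
ft_force: [0.8, -0.2, -2.9]
gripper_width: 0.234
grip_force: 88.2
```

Run:
```python
from h import *
from plant import *
s=sense();print(s['eef_pos'],s['gripper_width'],s['ft_force']);f=grab_frame('wrist');cv2.imwrite('pics/h1.png',f['pixels'][:,:,::-1]);pickle.dump((s,f),open('w.pkl','wb'))
w=json.load(open('st.json'))['rack']
print('mouth pts',[[place(w,[[x,.099,.0355]])[0].round(4)] for x in(-.10,-.02,.085-.105)],np.degrees(w[2]))
```

```text
[0.49927228 0.02006967 0.11874261] 0.2337252497191693 [ 0.84067083 -0.23754743 -2.92495514]
mouth pts [[array([ 0.4305, -0.1273,  0.0355])], [array([ 0.4988, -0.1689,  0.0355])], [array([ 0.4988, -0.1689,  0.0355])]] -31.297693888779033
```

View pics/h1.png

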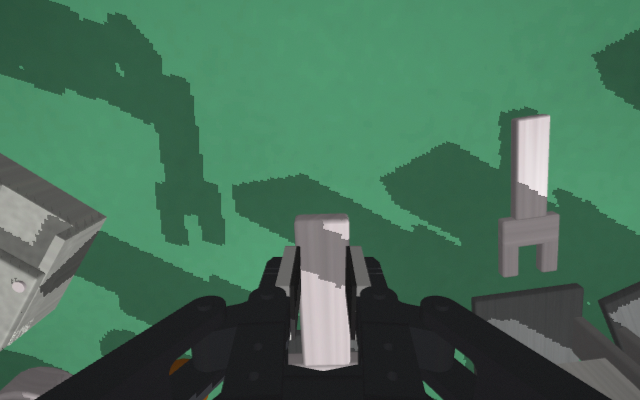

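Spanner A is held level and straight: shank from (322,215) to (326,365). B hasn't moved. I'll carry A to the front of slot0 and check the rack from close up.

Run:
```python
from h import *
from plant import *
plan(sense(),[at('rack',-.145,.099,.12)])
```

```text
[-0.0, 0.3, 35.7] [11.54, -11.57, -0.42]
```

>>> servo_tool(steps=[[0,0,7,2.3,-2.3,-0.2,0],[0,0,14,4.6,-4.6,-0.2,0],[0,0,21,7,-7,-0.2,0],[0,0,28,9.2,-9.2,-0.2,0],[0,0,35.7,11.5,-11.5,-0.2,0],[0,0,35.7,11.5,-11.5,-0.2,0],[0,0,35.7,11.5,-11.5,-0.2,0]])

```text
time: 16.3
eef_pos: [0.3902, -0.1029, 0.1147]
orientation: [-0.849, -3.024, -0.001]
ft_force: [0.0, 0.6, -2.9]
gripper_width: 0.236
grip_force: 88.6
```

Run:
```python
from h import *
from plant import *
s=sense();print(s['eef_pos'],s['gripper_width']);f=grab_frame('wrist');im=f['pixels'][:,:,::-1].copy()
pickle.dump((s,f),open('w.pkl','wb'))
C=campose(s,f['hand_eye']);st=json.load(open('st.json'))['rack']
K=np.array([[f['fx'],0,f['cx']],[0,f['fy'],f['cy']],[0,0,1]]);Rw=C[:3,:3].T
def pj(P):
    c=(Rw@(place(st,[P])[0]-C[:3,3]));return tuple(int(round(x)) for x in (K@c)[:2]/c[2])
for y in(.125,.073,.059,.007):cv2.line(im,pj((0,y,.047)),pj((.03,y,.047)),(0,0,255),1)
cv2.line(im,pj((0,.132,.047)),pj((0,0,.047)),(0,0,255),1);cv2.line(im,pj((.03,.132,.057)),pj((.03,0,.057)),(255,0,0),1);cv2.line(im,pj((.105,.132,.057)),pj((.03,.132,.057)),(255,0,0),1)
cv2.imwrite('pics/r1.png',im)
```

```text
[ 0.39017696 -0.10294618  0.11466733] 0.2361365351774271
```

View pics/r1.png

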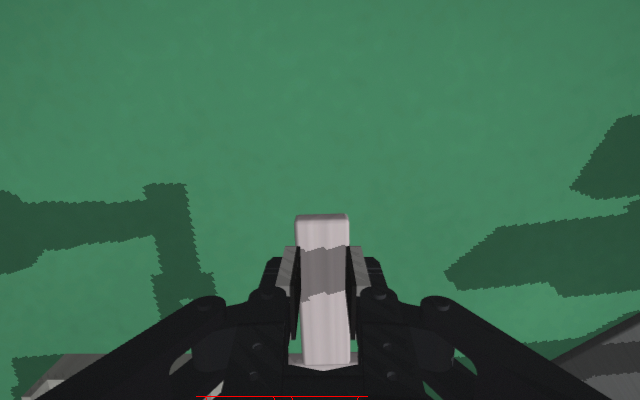

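The rack is outside this view and I have one picture left, so from here I'll measure numerically. First I'll refine the rack's edges from the earlier wrist frame g1.

Run:
```python
from h import *
_,f=pickle.load(open('w.pkl','rb'))
s={'eef_pos':np.array([.49815,.06469,.26493]),'orientation':np.array([.141,-3.136,-.001])}
im=cv2.imread('pics/g1.png');a=cv2.cvtColor(im,cv2.COLOR_BGR2HSV);m=a[:,:,1]<70
C=campose(s,f['hand_eye']);st=json.load(open('st.json'))['rack']
def pj(P):
    c=C[:3,:3].T@(place(st,[P])[0]-C[:3,3]);return (c[0]/c[2]*f['fx']+f['cx']).round(1),(c[1]/c[2]*f['fy']+f['cy']).round(1)
for P in((0,.132,0),(0,.132,.047),(.03,.132,.057),(.105,.132,.057),(.105,.132,0),(0,.06,0),(0,.06,.047)):print(P,pj(P))
F=[(u,np.where(m[60:200,u])[0].min()+60-.5) for u in range(3,122,4)]
S=[(np.where(m[v,:170])[0].max()+.5,v) for v in range(190,240,4)]
print(F[::5],S[::4])
c,sn=np.cos(st[2]),np.sin(st[2])
for nm,L,z in(('front z0',F,0),('front z47',F,.047),('side z0',S,0),('side z57',S,.057),('side z47',S,.047)):
    W=np.array([wray(f,s,q,z)[:2] for q in L]);d=W-np.array(st[:2]);l=np.c_[c*d[:,0]+sn*d[:,1],-sn*d[:,0]+c*d[:,1]]
    i=0 if 'front' in nm else 1
    k=np.polyfit(l[:,1-i],l[:,i],1);print(nm,'slope deg',np.degrees(np.arctan(k[0])).round(2),'value at ends',l[0].round(4),l[-1].round(4),'res',np.abs(np.polyval(k,l[:,1-i])-l[:,i]).max().round(4))
```

```text
(0, 0.132, 0) (np.float64(143.2), np.float64(174.0))
(0, 0.132, 0.047) (np.float64(121.4), np.float64(183.3))
(0.03, 0.132, 0.057) (np.float64(103.3), np.float64(207.5))
(0.105, 0.132, 0.057) (np.float64(73.2), np.float64(258.7))
(0.105, 0.132, 0) (np.float64(104.1), np.float64(238.8))
(0, 0.06, 0) (np.float64(88.4), np.float64(138.2))
(0, 0.06, 0.047) (np.float64(59.0), np.float64(143.3))
[(3, np.float64(83.5)), (23, np.float64(96.5)), (43, np.float64(109.5)), (63, np.float64(122.5)), (83, np.float64(135.5)), (103, np.float64(148.5))] [(np.float64(131.5), 190), (np.float64(121.5), 206), (np.float64(112.5), 222), (np.float64(102.5), 238)]
front z0 slope deg 0.01 value at ends [ 0.0011 -0.0437] [0.0014 0.1004] res 0.0005
front z47 slope deg 0.01 value at ends [-0.0221 -0.0095] [-0.0218  0.118 ] res 0.0005
side z0 slope deg -0.0 value at ends [0.0263 0.13  ] [0.1053 0.1299] res 0.0004
side z57 slope deg -0.0 value at ends [-0.0053  0.1472] [0.0627 0.1471] res 0.0004
side z47 slope deg -0.0 value at ends [0.0002 0.1442] [0.0701 0.1441] res 0.0004
```

Run:
```python
from h import *
from plant import *
d=json.load(open('st.json'));p=d['rack'];n=place(p,[[.0013,-.002,0]])[0];d['rack']=[n[0],n[1],p[2]];json.dump(d,open('st.json','w'))
s,f=pickle.load(open('w.pkl','rb'));H=np.array(f['hand_eye'])
for uv in((322.5,215),(326,362)):
    r=H[:3,:3]@np.array([(uv[0]-f['cx'])/f['fx'],(uv[1]-f['cy'])/f['fy'],1]);print('tool xy',(H[:3,3]+r*(-.004-H[2,3])/r[2]).round(4))
s=sense();plan(s,[at('rack',-.145,.099,.0405),at('rack',-.08,.099,.0405),at('rack',-.0215,.099,.0405)])
```

```text
tool xy [ 0.0254 -0.0014 -0.004 ]
tool xy [-0.0511  0.0004 -0.004 ]
[0.0, -0.0, 0.0] [-0.33, -0.25, 7.44]
[0.0, -0.0, 0.0] [-6.83, -0.25, 7.43]
[0.0, -0.0, 0.0] [-12.68, -0.25, 7.43]
```

>>> servo_tool(steps=[[0,0,1.3,-0.3,-0.25,4,0],[0,0,1.3,-0.3,-0.25,7.4,0],[0,0,1.3,-0.3,-0.25,7.4,0],[0,0,1.3,-2,-0.25,7.4,0],[0,0,1.3,-4,-0.25,7.4,0],[0,0,1.3,-6,-0.25,7.4,0],[0,0,1.3,-6,-0.25,7.4,0]])

```text
time: 17.05
eef_pos: [0.443, -0.137, 0.0432]
orientation: [0.879, 3.014, -0.001]
ft_force: [-0.5, 0.8, -1.6]
gripper_width: 0.232
grip_force: 88.7
```

>>> servo_tool(steps=[[0,0,0,-1,0,0,0],[0,0,0,-2,0,0,0],[0,0,0,-3,0,0,0],[0,0,0,-4,0,0,0],[0,0,0,-5,0,0,0],[0,0,0,-6,0,0,0],[0,0,0,-6.7,0,0,0],[0,0,0,-6.7,0,0,0],[0,0,0,-6.7,0,0,0]])

```text
time: 17.95
eef_pos: [0.4969, -0.1718, 0.0418]
orientation: [-0.881, -3.015, -0.0]
ft_force: [-0.9, 0.7, -2.6]
gripper_width: 0.246
grip_force: 63.4
```

Run:
```python
from h import *
from plant import *
s=sense();print(s['ft_force'],s['moment'],s['gripper_width'],s['grip_force']);plan(s,[at('rack',-.0215,.099,.040)])
```

```text
[-0.87842721  0.66175948 -2.63404992] [ 0.07222037  0.14362062 -0.03129714] 0.24589199611121007 63.37911128997803
[-0.0, -0.0, -1.3] [0.01, 0.15, 0.18]
```

Inserted without contact force; the grip dipped and is recovering. I'll lower onto the slot floor, release, and back off upward.

>>> servo_tool(steps=[[0,0,0,0,0,0.3,0],[0,0,0,0,0,0.45,0],[0,0,0,0,0,0.45,0],[0,0,0,0,0,0.45,0.4],[0,0,0,0,0,0.45,0.4],[0,0,0,0,0,0.45,0.4],[0,0,0,1.0,0,-3,0.4],[0,0,0,2,0,-6,0.4],[0,0,0,4,0,-8,0],[0,0,0,5,0,-8,0]])

```text
time: 18.95
eef_pos: [0.4558, -0.1457, 0.125]
orientation: [0.88, 3.011, -0.002]
ft_force: [-0.2, 0.1, 0.0]
gripper_width: 0.069
grip_force: 0.0
```

Run:
```python
from h import *
from plant import *
s=sense();f=grab_frame('wrist');im=f['pixels'];cv2.imwrite('pics/v1.png',im[:,:,::-1])
a=cv2.cvtColor(im,cv2.COLOR_RGB2HSV);m=a[:,:,1]<70
for v in range(120,400,12):
    c=np.where(m[v,270:380])[0]+270;print(v,(c.min(),c.max(),len(c)) if len(c) else '',end='; ')
st=json.load(open('st.json'))['rack'];C=campose(s,f['hand_eye'])
for P in((0,.099,.03),(-.037,.099,.04),(-.047,.099,.04)):
    c=C[:3,:3].T@(place(st,[P])[0]-C[:3,3]);print(P,(c[:2]/c[2]*f['fx']+[f['cx'],f['cy']]).round(1))
print(s['eef_pos'])
```

```text
120 ; 132 ; 144 ; 156 ; 168 ; 180 ; 192 ; 204 ; 216 ; 228 ; 240 (np.int64(306), np.int64(338), 33); 252 (np.int64(300), np.int64(345), 46); 264 (np.int64(284), np.int64(362), 79); 276 (np.int64(270), np.int64(366), 97); 288 (np.int64(270), np.int64(369), 100); 300 (np.int64(270), np.int64(376), 107); 312 (np.int64(270), np.int64(379), 110); 324 (np.int64(270), np.int64(379), 110); 336 (np.int64(270), np.int64(379), 110); 348 (np.int64(270), np.int64(379), 110); 360 (np.int64(270), np.int64(379), 110); 372 (np.int64(270), np.int64(379), 110); 384 (np.int64(270), np.int64(379), 110); 396 (np.int64(270), np.int64(379), 110); (0, 0.099, 0.03) [327.1 287.9]
(-0.037, 0.099, 0.04) [326.3 250.2]
(-0.047, 0.099, 0.04) [326.1 237.5]
[ 0.45575774 -0.14574166  0.12502719]
```

Run:
```python
from h import *
from plant import *
s=sense();plan(s,[at('rack',-.095,.099,.11),at('rack',-.095,.099,.035),at('rack',-.050,.099,.035)])
```

```text
[-0.0, 0.1, -1.3] [2.34, -0.01, 1.34]
[-0.0, 0.1, -1.3] [2.35, -0.01, 8.84]
[-0.0, 0.1, -1.3] [-2.14, 0.09, 8.85]
```

>>> servo_tool(steps=[[0,0,-1.3,2.4,0,1.3,0],[0,0,-1.3,2.4,0,4.5,0],[0,0,-1.3,2.4,0,8.0,0],[0,0,-1.3,2.4,0,8.85,0],[0,0,-1.3,1.2,0,8.85,0],[0,0,-1.3,0,0.1,8.85,0],[0,0,-1.3,-0.8,0.1,8.85,0],[0,0,-1.3,-1.5,0.1,8.85,0],[0,0,-1.3,-2.1,0.1,8.85,0],[0,0,-1.3,-2.1,0.1,8.85,0]])

```text
time: 20.0
eef_pos: [0.4734, -0.1559, 0.0331]
orientation: [-0.848, -3.025, -0.0]
ft_force: [-0.4, 0.5, -0.1]
gripper_width: -0.0
grip_force: 0.0
```

Run:
```python
from h import *
from plant import *
s=sense();print(s['ft_force']);plan(s,[at('rack',-.048,.099,.035)])
```

```text
[-0.44709408  0.46364007 -0.08555043]
[0.0, -0.0, -0.0] [-0.18, 0.01, -0.19]
```

>>> servo_tool(steps=[[0,0,0,-0.15,0,0,0],[0,0,0,-0.3,0,0,0],[0,0,0,-0.3,0,0,0],[0,0,0,-0.3,0,0,0]])

```text
time: 20.4
eef_pos: [0.4739, -0.156, 0.0327]
orientation: [-0.846, -3.021, -0.001]
ft_force: [-9.4, 5.4, 8.3]
gripper_width: 0.005
grip_force: 5.7
```

>>> servo_tool(steps=[[0,0,0,1,0,0,0],[0,0,0,3,0,-4,0],[0,0,0,3,0,-9,0],[0,0,0,5,2,-14,0.7],[0,0,0,6,5,-18,0.7],[0,0,0,6,5,-20,0.7],[0,0,0,6,5,-20,0.7]])

```text
time: 21.1
eef_pos: [0.4522, -0.0833, 0.2375]
orientation: [0.843, 3.019, -0.002]
ft_force: [0.3, -0.5, -0.5]
gripper_width: 0.68
grip_force: 0.0
```

Run:
```python
from h import *
from plant import *
s=sense();print(s['eef_pos']);f=grab_frame('wrist');cv2.imwrite('pics/v2.png',f['pixels'][:,:,::-1])
st=json.load(open('st.json'))['rack'];C=campose(s,f['hand_eye'])
for P in((0,.099,.03),(-.037,.099,.04),(-.037,.111,.04),(-.037,.087,.04)):
    c=C[:3,:3].T@(place(st,[P])[0]-C[:3,3]);print(P,(c[:2]/c[2]*f['fx']+[f['cx'],f['cy']]).round(1))
plan(s,[(.47,.10,.27,188)])
```

```text
[ 0.45217504 -0.08326859  0.23748374]
(0, 0.099, 0.03) [278.3 261.7]
(-0.037, 0.099, 0.04) [275.9 234.7]
(-0.037, 0.111, 0.04) [287.1 234.7]
(-0.037, 0.087, 0.04) [264.6 234.6]
[-0.1, 0.4, -39.2] [7.95, 16.6, -3.3]
```

View pics/v2.png

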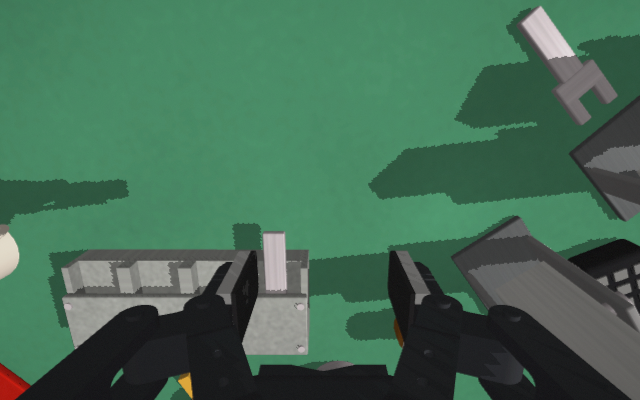

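Spanner A is home in slot0: its end is at (274,232), where (276,235) marks fully home, and the push met a 10 N stop. Spanner B is at (565,65). I'll move over B and measure it.

>>> servo_tool(steps=[[0,0,-39.2,8,16.6,-3.3,0.6],[0,0,-39.2,8,16.6,-3.3,0.6],[0,0,-39.2,8,16.6,-3.3,0.6],[0,0,-39.2,8,16.6,-3.3,0.6],[0,0,-39.2,8,16.6,-3.3,0.6],[0,0,-39.2,8,16.6,-3.3,0.6],[0,0,-39.2,8,16.6,-3.3,0.6]])

```text
time: 21.85
eef_pos: [0.468, 0.0995, 0.2648]
orientation: [0.211, -3.133, 0.0]
ft_force: [-0.7, -0.5, 0.5]
gripper_width: 0.598
grip_force: 0.0
```

Run:
```python
from h import *
from plant import *
s=sense();f=grab_frame('wrist');pickle.dump((s,f),open('w.pkl','wb'));cv2.imwrite('pics/g2.png',f['pixels'][:,:,::-1])
C=campose(s,f['hand_eye']);U=[]
for P in((.551,.192,.01),(.427,.162,.01)):
    c=C[:3,:3].T@(np.array(P)-C[:3,3]);U.append((c[:2]/c[2]*f['fx']+[f['cx'],f['cy']]))
U=np.array(U).round().astype(int);print(U.tolist())
b=(U[:,0].min()-28,U[:,0].max()+28,max(0,U[:,1].min()-15),U[:,1].max()+6)
j,e=spanner(s,f,b);d=(j-e)/np.linalg.norm(j-e);p=j-d*.106;plan(s,[(*p,.10,180+yawd(d)),(*p,.004,180+yawd(d))])
```

```text
[[388, 239], [383, 136]]
jaw [0.551  0.1918] end [0.4266 0.162 ] yaw 13.5 L 0.1279 W 0.045014251708984376
[0.0, -0.1, -5.8] [1.06, 6.97, 16.48]
[0.0, -0.1, -5.8] [1.05, 6.97, 26.08]
```

>>> servo_tool(steps=[[0,0,-5.8,1.2,7,5,0.6],[0,0,-5.8,1.2,7,10,0.6],[0,0,-5.8,1.2,7,15,0.6],[0,0,-5.8,1.2,7,20,0.6],[0,0,-5.8,1.2,7,24,0.6],[0,0,-5.8,1.2,7,26.4,0.6],[0,0,-5.8,1.2,7,26.4,0.6],[0,0,-5.8,1.2,7,26.4,0.6]])

```text
time: 22.7
eef_pos: [0.4465, 0.1667, 0.0012]
orientation: [0.369, -3.119, 0.0]
ft_force: [0.2, -0.3, -0.1]
gripper_width: 0.602
grip_force: 0.0
```

>>> servo_tool(steps=[[0,0,0,0,0,0,0.2],[0,0,0,0,0,0,0.1],[0,0,0,0,0,0,0],[0,0,0,0,0,0,0],[0,0,0,0,0,0,0],[0,0,0,0,0,0,0],[0,0,0,0,0,0,0],[0,0,0,0,0,0,0]], force=90)

```text
time: 23.5
eef_pos: [0.4471, 0.1674, 0.0027]
orientation: [-0.374, 3.119, -0.001]
ft_force: [-1.5, -1.0, 5.3]
gripper_width: 0.244
grip_force: 89.0
```

>>> servo_tool(steps=[[0,0,0,0,0,-2,0],[0,0,0,0,0,-5,0],[0,0,0,0,0,-8,0],[0,0,0,0,0,-11,0],[0,0,0,0,0,-11,0],[0,0,0,0,0,-11,0]])

```text
time: 24.1
eef_pos: [0.4471, 0.1676, 0.112]
orientation: [-0.374, 3.119, -0.0]
ft_force: [0.3, 1.0, -3.2]
gripper_width: 0.244
grip_force: 88.6
```

```bash
cat >> h.py <<'E'
def held(f):
    H=np.array(f['hand_eye']);a=cv2.cvtColor(f['pixels'],cv2.COLOR_RGB2HSV)
    for v in(225,235,345,355):
        r=np.where((a[v,292:360,1]<70)&(a[v,292:360,2]>80))[0]+292;u=(r.min()+r.max())/2
        d=H[:3,:3]@np.array([(u-f['cx'])/f['fx'],(v-f['cy'])/f['fy'],1]);print(v,r.min(),r.max(),'tool xy',(H[:3,3]+d*(-.004-H[2,3])/d[2])[:2].round(4))
E
python3 - <<'E'
from h import *
from plant import *
s=sense();f=grab_frame('wrist');cv2.imwrite('pics/h2.png',f['pixels'][:,:,::-1]);held(f);print(s['eef_pos'],s['gripper_width'])
plan(s,[at('rack',-.145,.033,.12)])
E
```

```text
Traceback (most recent call last):
  File "h.py", line 51, in held
    r=np.where((a[v,292:360,1]<70)&(a[v,292:360,2]>80))[0]+292;u=(r.min()+r.max())/2
                                                                  ~~~~~^^
ValueError: zero-size array to reduction operation minimum which has no identity
```

```bash
sed -i 's/(225,235,345,355)/(240,250,340,352)/' h.py
python3 - <<'E'
from h import *
from plant import *
s=sense();print(s['eef_pos'],s['gripper_width'],s['ft_force'])
plan(s,[at('rack',-.145,.033,.12)])
f=grab_frame('wrist');held(f)
E
```

```text
[0.44634703 0.16756116 0.11095186] 0.24672612937007804 [-0.46017874  0.08093745 -3.20105051]
[-0.0, -0.1, 45.0] [16.41, -30.0, -0.89]
240 295 350 tool xy [ 0.0146 -0.0006]
250 292 359 tool xy [0.0098 0.0007]
340 298 357 tool xy [-0.0374  0.0019]
352 299 348 tool xy [-0.0443 -0.    ]
```

>>> servo_tool(steps=[[0,0,7,2.5,-4,-0.9,0],[0,0,14,5,-8,-0.9,0],[0,0,21,7,-12,-0.9,0],[0,0,28,9,-16,-0.9,0],[0,0,35,11,-20,-0.9,0],[0,0,40,13,-24,-0.9,0],[0,0,45,15,-27,-0.9,0],[0,0,45,16.3,-30,-0.9,0],[0,0,45,16.3,-30,-0.9,0],[0,0,45,16.3,-30,-0.9,0]])

```text
time: 25.2
eef_pos: [0.3587, -0.1622, 0.1197]
orientation: [-0.85, -3.022, -0.002]
ft_force: [0.0, 1.2, -2.7]
gripper_width: 0.242
grip_force: 89.0
```

Run:
```python
from h import *
from plant import *
s=sense();print(s['eef_pos'],s['gripper_width'])
plan(s,[at('rack',-.145,.033,.037),at('rack',-.085,.033,.037)])
f=grab_frame('wrist');held(f)
```

```text
[ 0.35871035 -0.16221819  0.11973011] 0.24186155774734314
[0.0, -0.1, -0.1] [0.03, -0.1, 8.27]
[0.0, -0.1, -0.1] [-5.97, -0.08, 8.26]
240 295 350 tool xy [ 0.0138 -0.0014]
250 292 359 tool xy [ 0.009 -0.   ]
340 298 348 tool xy [-0.0382 -0.0011]
352 299 348 tool xy [-0.0452 -0.0008]
```

>>> servo_tool(steps=[[0,0,0,0,0,4,0],[0,0,0,0,0,8,0],[0,0,0,0,0,8.3,0],[0,0,0,0,0,8.3,0],[0,0,0,-2,0,8.3,0],[0,0,0,-4,0,8.3,0],[0,0,0,-6,0,8.3,0],[0,0,0,-6,0,8.3,0]])

```text
time: 26.05
eef_pos: [0.4134, -0.1952, 0.0405]
orientation: [0.846, 3.022, -0.003]
ft_force: [-0.7, 0.5, -1.2]
gripper_width: 0.242
grip_force: 89.0
```

Run:
```python
from h import *
from plant import *
s=sense();print(s['eef_pos'],s['gripper_width'],s['ft_force']);plan(s,[at('rack',-.025,.033,.0365)])
```

```text
[ 0.41337327 -0.19515007  0.04052791] 0.24180178603973204 [-0.66659617  0.48163094 -1.21729229]
[-0.0, 0.2, 0.0] [-5.57, -0.12, 0.42]
```

>>> servo_tool(steps=[[0,0,0,0,-0.05,0.3,0],[0,0,0,0,-0.05,0.3,0],[0,0,0,0,-0.05,0.3,0]])

```text
time: 26.35
eef_pos: [0.4102, -0.1937, 0.0354]
orientation: [0.847, 3.025, -0.0]
ft_force: [-0.3, -0.8, -2.3]
gripper_width: 0.244
grip_force: 89.0
```

>>> servo_tool(steps=[[0,0,0,-1,0,0,0],[0,0,0,-2,0,0,0],[0,0,0,-3,0,0,0],[0,0,0,-4,0,0,0],[0,0,0,-5,0,0,0],[0,0,0,-5.6,0,0,0],[0,0,0,-5.6,0,0,0],[0,0,0,-5.6,0,0,0]])

```text
time: 27.15
eef_pos: [0.458, -0.2228, 0.035]
orientation: [-0.848, -3.025, -0.0]
ft_force: [-0.3, -0.2, -2.5]
gripper_width: 0.245
grip_force: 89.0
```

Run:
```python
from h import *
from plant import *
s=sense();print(s['eef_pos'],s['gripper_width'],s['ft_force']);plan(s,[at('rack',-.025,.033,.0365)])
```

```text
[ 0.45796753 -0.222823    0.0350269 ] 0.24455084537007474 [-0.25746376 -0.19913614 -2.54453497]
[-0.0, -0.0, -0.0] [-0.32, -0.07, -0.15]
```

>>> servo_tool(steps=[[0,0,0,0,0,0.2,0],[0,0,0,0,0,0.2,0],[0,0,0,0,0,0.2,0.4],[0,0,0,0,0,0.2,0.4],[0,0,0,0,0,0.2,0.4],[0,0,0,1.0,0,-3,0.4],[0,0,0,2,0,-7,0.4],[0,0,0,5,0,-7,0],[0,0,0,6.7,0,-6,0],[0,0,0,6.7,0,-5,0]])

```text
time: 28.15
eef_pos: [0.4006, -0.1878, 0.0853]
orientation: [0.847, 3.024, -0.001]
ft_force: [0.4, 0.2, -0.2]
gripper_width: 0.005
grip_force: 0.0
```

>>> servo_tool(steps=[[0,0,0,0,0,3,0],[0,0,0,0,0,5,0],[0,0,0,0,0,5,0],[0,0,0,-1.2,0,5,0],[0,0,0,-2.4,0,5,0],[0,0,0,-3.4,0,5,0],[0,0,0,-4.2,0,5,0],[0,0,0,-4.7,0,5,0],[0,0,0,-4.7,0,5,0],[0,0,0,-4.7,0,5,0]])

```text
time: 29.15
eef_pos: [0.44, -0.2119, 0.035]
orientation: [-0.846, -3.021, -0.001]
ft_force: [-8.9, 4.7, 7.1]
gripper_width: 0.001
grip_force: 5.0
```

Run:
```python
from h import *
from plant import *
s=sense();print(s['eef_pos'],s['ft_force']);plan(s,[at('rack',-.048,.033,.035)])
```

```text
[ 0.44001017 -0.21187284  0.03504047] [-8.94966342  4.71480593  7.1448613 ]
[-0.0, -0.2, -0.0] [-0.12, -0.07, 0.0]
```

It met the same 10 N stop at the same depth as A. I'll back off and check both spanners and the tubes numerically.

>>> servo_tool(steps=[[0,0,0,1,0,0,0],[0,0,0,3,0,-4,0],[0,0,0,3,0,-9,0],[0,0,0,3,2,-14,0],[0,0,0,3,8,-19,0],[0,0,0,2,12,-22,0],[0,0,0,2,16,-22,0],[0,0,0,2,16,-22,0],[0,0,0,2,16,-22,0]])

```text
time: 30.05
eef_pos: [0.5089, -0.0638, 0.2564]
orientation: [0.842, 3.025, 0.0]
ft_force: [-0.5, -0.4, 0.7]
gripper_width: -0.004
grip_force: 0.0
```

Run:
```python
from h import *
from plant import *
s=sense();f=grab_frame('wrist');im=f['pixels'];cv2.imwrite('pics/v3.png',im[:,:,::-1])
st=json.load(open('st.json'))['rack'];C=campose(s,f['hand_eye']);a=cv2.cvtColor(im,cv2.COLOR_RGB2HSV);m=a[:,:,1]<70
c_,s_=np.cos(st[2]),np.sin(st[2])
for y in(.099,.033):
    pj=lambda P:(lambda c:(c[:2]/c[2]*f['fx']+[f['cx'],f['cy']]))(C[:3,:3].T@(place(st,[P])[0]-C[:3,3]))
    u,v=pj((-.025,y,.04));print('pred',u.round(),v.round())
    if not(20<u<620 and 20<v<390):continue
    k=np.zeros_like(m,np.uint8);k[int(v)-40:int(v)+3,int(u)-25:int(u)+25]=m[int(v)-40:int(v)+3,int(u)-25:int(u)+25]
    V,U=np.where(k);W=np.array([wray(f,s,q,.04)[:2] for q in zip(U,V)])-np.array(st[:2])
    l=np.c_[c_*W[:,0]+s_*W[:,1],-s_*W[:,0]+c_*W[:,1]];q=l[l[:,0]<-.015];print('end x',np.percentile(q[:,0],1).round(4),'y range',np.percentile(q[:,1],[2,98]).round(4))
g0={n:cv2.imread(f'pics/{n}0.png').astype(int) for n in('scene','top')}
for n in g0:
    d=abs(grab_frame(n)['pixels'][:,:,::-1].astype(int)-g0[n]).max(2)
    S=json.load(open('st.json'))
    for k in 'ABCD':
        u,v=proj(F[n],place(S[k],[[0,0,.2]]))[0].astype(int);b=d[v-14:v+14,u-14:u+14];print(n,k,(b>40).mean().round(2),end=' ')
```

```text
pred 235.0 206.0
end x -0.0403 y range [0.0845 0.1091]
pred 175.0 206.0
end x -0.0401 y range [0.0213 0.0469]
scene A 0.0 scene B 0.0 scene C 0.0 scene D 0.0 top A 0.01 top B 0.0 top C 0.0 top D 0.0
```

Run:
```python
from h import *
from plant import *
S=json.load(open('st.json'));o=cv2.imread('pics/scene0.png').astype(int);n=grab_frame('scene')['pixels'][:,:,::-1].astype(int)
for k in 'ABCD':
    P=[[.012,y,z] for y in(-.004,0,.004) for z in np.linspace(.105,.145,9)]
    uv=proj(F['scene'],place(S[k],P)).round().astype(int)
    print(k,[(i[uv[:,1],uv[:,0]].mean().round(),i[uv[:,1],uv[:,0]].std().round(1)) for i in(o,n)])
```

```text
A [(np.float64(139.0), np.float64(16.5)), (np.float64(123.0), np.float64(11.5))]
B [(np.float64(159.0), np.float64(7.2)), (np.float64(127.0), np.float64(13.0))]
C [(np.float64(144.0), np.float64(37.2)), (np.float64(146.0), np.float64(37.4))]
D [(np.float64(124.0), np.float64(3.8)), (np.float64(127.0), np.float64(4.0))]
```

Run:
```python
from h import *
from plant import *
S=json.load(open('st.json'));n=cv2.imread('pics/scene0.png').astype(int)
P=[[.012,y,z] for y in(-.004,0,.004) for z in np.linspace(.105,.145,9)]
M={}
for k in 'ABCD':
    uv=proj(F['scene'],place(S[k],P)).round().astype(int);M[k]=np.median(n[uv[:,1],uv[:,0]],axis=0).tolist()
print(M)
if M['C'][2]<135: print(hand_in())
```

```text
{'A': [142.0, 142.0, 143.0], 'B': [157.0, 156.0, 159.0], 'C': [125.0, 129.0, 126.0], 'D': [124.0, 128.0, 125.0]}
the job is handed in; nothing more can be done
None
```

I handed the job in: both spanners found (tubes A and B) lie fully home, jaw first, in slot0 and slot1. All tubes are upright, and the pictures showed tubes C and D empty, so I left them untipped.

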